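# Clear the jig and hold the plinth against its sprung stop

## Robot

A 7-joint arm with a two-finger parallel gripper is mounted at the origin on the work surface. World frame = base frame: x ahead of the robot, y to its left, z up, the work surface at z = 0. Lengths are in m, angles in rad, forces in N, time in s.
With the tool pointing down it reaches from about 0.4 to 0.9 m from the base axis. Payload 5.5 kg.
Tool frame: the origin (TCP) lies at the very end of the fingers, on their centre line; the grasp point (between the pads) lies 19 mm behind it (r.grip_depth is the z of the grasp point in the tool frame, in m); z points along the fingers, x is the direction in which the jaws open and shut, and the axes are right-handed (so a half turn about z gives the same grasp; the last joint's range is limited). The gripper opens to 92 mm and grips with 3 to 60 N. Pads are 19 mm wide; open, the fingers measure 130 mm over their backs; the gripper's body (75 mm by 190 mm) begins 47 mm behind the grasp point.
Start: joints at [1.384, 0.501, -0.427, 1.55, 0.221, 1.138, -0.21], TCP at [0.283, -0.585, 0.227] pointing down, gripper open.
Joint ranges: [-2.88, 2.88], [-0.31, 2.03], [-1.54, 1.56], [0.2, 2.42], [-1.41, 4.55], [0.19, 2.02], [-2.57, 2.57]. Speed limits (rad/s): [2.57, 2.57, 3.14, 3.14, 3.14, 3.14, 3.14].

## Interface

Orientations are given as a unit quaternion [x, y, z, w].
In Python, from station import r, imaging gives the robot as it stands.
- The arm moves only by the shell command python3 -m inch 'ROWS' [FORCE]. ROWS is JSON, a list of rows, each an object of numbers: "dx", "dy", "dz": the shift along the tool's x, y, z in mm; "roll": the turn about the tool's z in rad; "jaw": the closure, from 0 (fully open) to 1 (shut). A call has 1 to 20 rows; each row shifts and turns the commanded pose from where the row before left it, along the tool's axes as they then stand; what a row does not reach is not made up. A row lasts 1/12 s, in which the tool goes at most 41.7 mm and 7.16 degrees, less where a joint would pass 70% of its speed; a pose out of reach is approached as far as the arm can. A call with a gripper value outside its range is refused whole. The fingers move at their own pace and stop on an object; FORCE is the grip in N (left out, the last holds). Time passes only in rows, so rows that do not move let the fingers close. It gives the time, the measured TCP pose, the force and the opening at its end, in the units of the state.
- r.get_state(): the state, without advancing time (a new reading comes with each control period).
- imaging.camera(name): name is "side" or "top" or "wrist"; returns a dict with "frame" (480x640x3 uint8, red, green, blue), "K" (3x3 intrinsics, pixels), "R" (3x3) and "t" (3): a world point X has camera coordinates R X + t. Camera axes: x right, y down, z forward; pixel columns grow to the right and rows downward; lengths in m; the calibration is good to about 2 mm. The wrist camera is an equidistant fisheye: a pixel r from the principal point sees the ray r / f radians off the axis. A picture is of the moment at which its call begins. There is no depth.
- r.sign_off(): hands the job in, once; it reports no verdict.
The state is a dict: "time": time; "joint_pos": joint angles; "qd": joint speeds; "effort": joint torques, N m; "tcp_pos": TCP position; "orientation": TCP orientation; "ft_force": force on the tool from outside, world axes, zero at the start; "wrist_torque": the same for the moment, N m; "grip_width": finger opening in m.
Only numpy, scipy, OpenCV 4.12 (cv2) and the standard library are available. Lean on these libraries where they do the work, as an engineer would, in place of code of your own. Each camera call takes 0.05 s, during which the arm holds its last target. There are 200 camera calls.

## Task

I want to fit a wire bird on the wooden plinth, but the orange flask has been left standing on the jig: lift it off by its handle, stand it upright in the middle of the round cork mat and let go of it. Then lay the plinth on the jig's bed between the brass lines, flat end towards the red plunger, and push it in against the spring until its flat end sits square on both steel stop plates. Finish while still holding it pressed there, with a steady push that is firm enough to stay on the stop but not a shove, and leave the other things on the table where they are.

Things in the scene. Friction and masses are not known exactly. Their poses are not given: they have to be found in the camera images.
- flask_grip (a point): Centre of the grip bar of the black handle over an upright orange flask (0.3 to 0.6 kg, 90 mm across, yellow lid up to 124 mm), on the flask's axis, 165 mm above its underside. The bar lies along this point's y: 82 mm long, 14 wide (x), 16 high; 60 mm clear between its uprights, 33 mm of air between it and the lid. At first the flask stands on the jig's bed. z is up.
- mat: Round cork mat fixed on the table, 140 mm across, 6 mm thick; origin at the centre of its underside. It lies to the left or right of the jig.
- plinth_center (a point): Centre, half-way up, of the light wooden plinth: 80 mm long (x), 44 wide (y), 40 high (z), 0.08 to 0.17 kg, blue stripe near the flat end. The flat end faces its +x, 40 mm from here; the tail is round (radius 22 mm); the sides are flat and parallel from x = -18 to +40 mm. It starts flat on the table, right or left of the jig, opposite the mat.
- plinth_flat (a point): Centre of the plinth's flat end face, 40 mm along +x from plinth_center and at the same height; axes as there.
- jig: Jig fixed on the table: wooden bed 260 mm (x) by 110 (y), 20 mm high, no side walls, two thin brass lines along it 52 mm apart. Origin at the centre of its underside; x points along the bed to the plunger and stop, roughly away from the robot; z up. When pressed home the plinth's centre is 45 mm along +x from this origin, at y = 0.
- stop: Two steel stop plates side by side on the bed, each 34 mm wide, 36 high, 26 mm apart; the plunger runs in the gap. Origin on the bed's top (20 mm above the table), in the plane of the plates' front faces, midway between them, 85 mm along +x from the jig's origin; axes as the jig's. A green spring housing 36 mm high stands behind them.
- plunger (a joint): Travel (m) of the red sprung plunger, a 16 mm round pin along the jig's x, 20 mm above the bed, pushing back towards -x. At 0 its tip stands 25 mm in front of the stop plates; it reads 0.025 when the plinth's flat end meets the plates. It resists with 5 N at first, 9 N at the stop (rubbing on the bed adds 1 to 4 N), and pushes the plinth out when let go.
- spool_red: Bystander, not to be disturbed: red thread spool, 48 mm across, 52 mm high; origin at the centre of its underside.
- spool_blue: Bystander, not to be disturbed: blue thread spool, 48 mm across, 52 mm high; origin at the centre of its underside.
- mug: Bystander, not to be disturbed: blue mug, 84 mm across, 95 mm high, handle to its own +y; origin at the centre of its underside.
- jar: Bystander, not to be disturbed: amber glass jar with a white cap, 64 mm across, 85 mm high; origin at the centre of its underside.
- glue: Bystander, not to be disturbed: white glue bottle with a red label, 64 mm across, 190 mm high; origin at the centre of its underside.
- paint: Bystander, not to be disturbed: yellow paint can, 58 mm across, 70 mm high; origin at the centre of its underside.
There are look-alikes about, which are no part of the job. What is shaped like the part that bears plinth_center but pink is not meant. Several things look just like the mat: the one meant starts farthest to the robot's left.

How it is judged:
By the outcome, as a careful person would: the job done as asked, in the order asked, and still so for the second after the job is handed in, while the arm keeps its last pose, push and grip.
It also fails if it takes over 70 s, if anything falls off the work surface, if the arm or the gripper's body presses on something with over 40 N, if the wrist force passes 120 N, or if a joint passes its speed limit or range.

## Working session

There is one attempt and no reset: what is moved stays moved. The work goes in short steps, Python scripts to look and compute and a shell command to move; the robot and the scene stay as the last step left them, time stands still between calls to the robot, and variables do not carry over. Pictures are saved under pics/ and viewed, about 8 in all and at most 12, crops included, and the job is handed in when it is done.

```bash
ls; mkdir -p pics; cat > h.py <<'E'
import numpy as np, cv2
from station import r, imaging
def shot(n,f):
    c=imaging.camera(n); cv2.imwrite('pics/'+f,c['frame'][:,:,::-1]); np.savez('pics/'+f[:-4],**{k:np.array(c[k]) for k in('frame','K','R','t')}); return c
def load(f): return np.load('pics/'+f+'.npz')
def ray(c,u,v,fish=False):
    K,R,t=c['K'],c['R'],c['t']; x=(u-K[0,2])/K[0,0]; y=(v-K[1,2])/K[1,1]
    if fish:
        a=np.hypot(x,y); d=np.array([x/a*np.sin(a),y/a*np.sin(a),np.cos(a)]) if a>1e-9 else np.array([0,0,1.])
    else: d=np.array([x,y,1.])
    return -R.T@t, R.T@d
def onz(c,u,v,z,fish=False):
    o,d=ray(c,u,v,fish); return o+d*(z-o[2])/d[2]
def blobs(c,lo,hi,amin=60):
    h=cv2.cvtColor(np.ascontiguousarray(c['frame']),cv2.COLOR_RGB2HSV); m=cv2.inRange(h,np.array(lo),np.array(hi))
    n,l,s,ce=cv2.connectedComponentsWithStats(m); return [(s[i].tolist(),ce[i].round(1).tolist()) for i in range(1,n) if s[i][4]>=amin],l
E
python3 - <<'E'
from h import *
for n in('top','side'):
    c=shot(n,n+'0.png'); print(n,c['K'],c['R'],c['t'],-c['R'].T@c['t'])
s=r.get_state(); print(s['tcp_pos'],s['orientation'],s['ft_force'],s['grip_width'],r.grip_depth)
E
```

```text
pics
top [[570.97325096   0.         327.70387596]
 [  0.         570.97325096 245.63898822]
 [  0.           0.           1.        ]] [[ 0.01931145 -0.99978997  0.006862  ]
 [-0.98470704 -0.02020778 -0.17304247]
 [ 0.17314479 -0.00341535 -0.98489046]] [-0.01594596  0.523514    1.31411685] [ 2.88283374e-01 -8.75382973e-04  1.38496073e+00]
side [[438.48624971   0.         322.86478169]
 [  0.         438.48624971 248.4634368 ]
 [  0.           0.           1.        ]] [[-0.89771824 -0.44017031  0.01876343]
 [-0.23398043  0.44024627 -0.8668543 ]
 [ 0.37330299 -0.78258119 -0.49820834]] [0.45127898 0.24193002 0.92737726] [0.11553556 0.81787882 0.66327763]
[ 0.28226787 -0.5848098   0.22577973] [ 8.46999667e-01 -5.31592688e-01 -7.37562881e-04 -4.82577539e-04] [-0.11643459 -0.03853645 -0.58173319] 0.09186605475962703 -0.0188
```

View pics/top0.png

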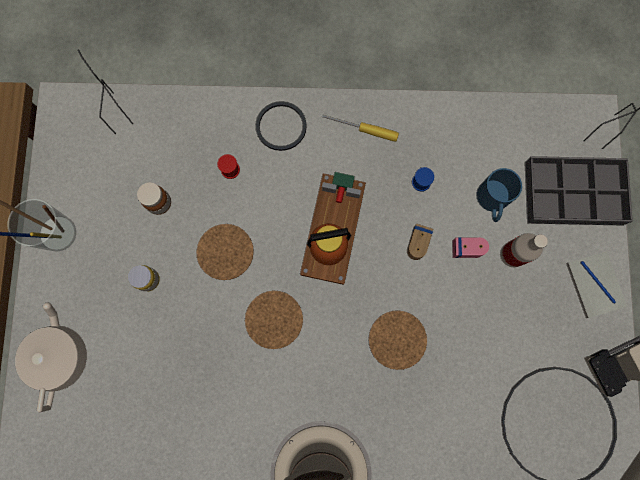

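View pics/side0.png

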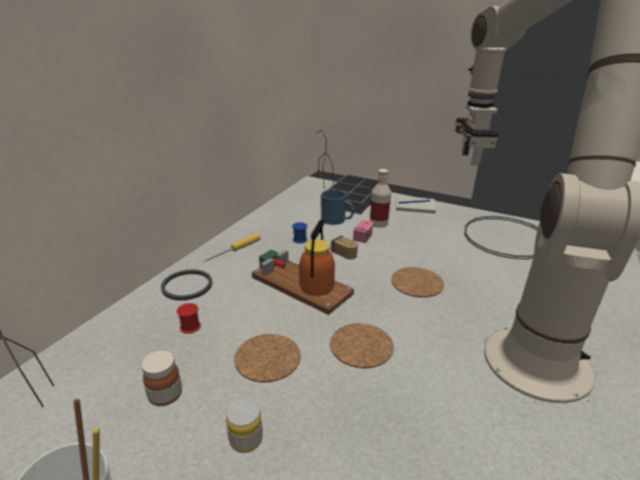

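The top view shows the jig at about (334,228) with the flask's handle bar from (308,238) to (350,234). The leftmost mat is at (225,252). The wooden plinth is at (420,242), with its blue stripe towards the far end. In the side view the flask stands upright on the jig bed.

```bash
python3 - <<'E'
from h import *
c=load('top0')
f=np.ascontiguousarray(c['frame'])
def crop(lo,hi,box,z,name):
    x0,y0,x1,y1=box; h=cv2.cvtColor(f,cv2.COLOR_RGB2HSV); m=cv2.inRange(h,np.array(lo),np.array(hi)); k=np.zeros_like(m); k[y0:y1,x0:x1]=m[y0:y1,x0:x1]
    n,l,s,ce=cv2.connectedComponentsWithStats(k); i=1+np.argmax(s[1:,4]); cn=cv2.findContours((l==i).astype(np.uint8),0,2)[0][0]
    W=np.array([onz(c,*p[0],z)[:2] for p in cn],np.float32); rc=cv2.minAreaRect(W); print(name,s[i].tolist(),'c',np.round(rc[0],4),'size',np.round(rc[1],4),'ang',round(rc[2],1),np.round(cv2.boxPoints(rc),4).tolist()); return W
crop((5,60,60),(20,255,220),(190,215,260,285),.006,'mat')
crop((5,60,40),(20,255,220),(402,218,438,262),.04,'plinth')
crop((100,100,50),(125,255,255),(402,218,438,262),.04,'stripe')
crop((0,0,0),(180,255,38),(295,220,360,255),.193,'bar')
for p in[(323,174),(366,182),(344,284),(301,275)]: print('jig',onz(c,*p,.02).round(4))
cv2.imwrite('pics/crop1.png',cv2.resize(f[165:290,290:450,::-1],None,fx=5,fy=4.8,interpolation=cv2.INTER_CUBIC))
E
```

```text
mat [196, 224, 58, 56, 2519] c [0.5116 0.2463] size [0.1378 0.1372] ang 47.1 [[0.41449999809265137, 0.24250000715255737], [0.5149999856948853, 0.14910000562667847], [0.6087999939918518, 0.2500999867916107], [0.5083000063896179, 0.3434999883174896]]
plinth [407, 229, 25, 31, 503] c [ 0.5306 -0.2223] size [0.0452 0.0725] ang 73.8 [[0.4894999861717224, -0.23389999568462372], [0.5590999722480774, -0.2540999948978424], [0.5716999769210815, -0.21070000529289246], [0.5020999908447266, -0.19040000438690186]]
stripe [415, 226, 18, 8, 48] c [ 0.5691 -0.235 ] size [0.0431 0.0062] ang 74.0 [[0.5601999759674072, -0.2547999918460846], [0.566100001335144, -0.2565000057220459], [0.578000009059906, -0.2151000052690506], [0.5720999836921692, -0.2134000062942505]]
bar [307, 228, 44, 20, 277] c [ 0.5169 -0.0054] size [0.0266 0.0939] ang 12.9 [[0.4934999942779541, 0.037300001829862595], [0.5145000219345093, -0.054099999368190765], [0.5404000282287598, -0.04820000007748604], [0.5194000005722046, 0.043299999088048935]]
jig [0.7085 0.0095 0.02  ]
jig [ 0.6902 -0.0974  0.02  ]
jig [ 0.4356 -0.0465  0.02  ]
jig [0.4553 0.0572 0.02  ]
```

View pics/crop1.png

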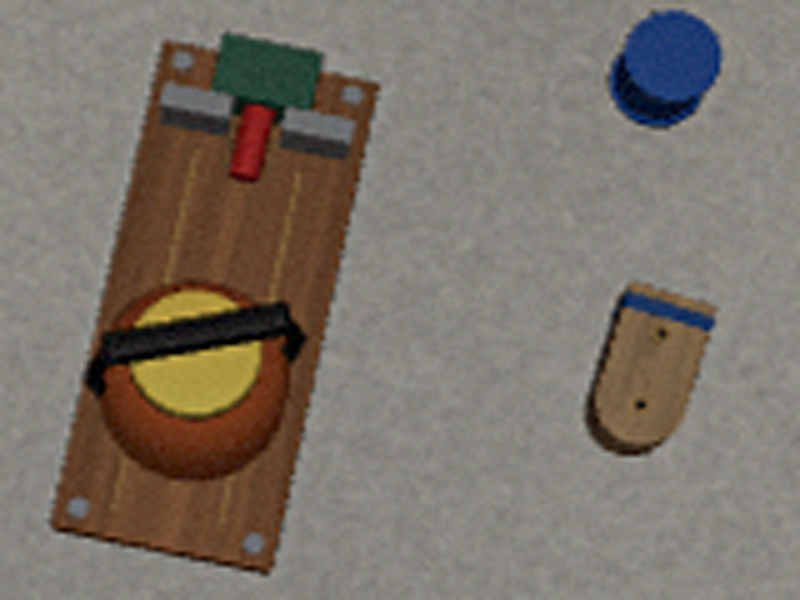

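```bash
python3 -m inch '[{"dz":-38},{"dz":-38},{"dx":-26.2,"dy":-29,"dz":-1},{"dx":-26.2,"dy":-29},{"dx":-26.2,"dy":-29},{"dx":-26.2,"dy":-29},{"dx":-26.2,"dy":-29},{"dx":-26.2,"dy":-29},{"dx":-26.2,"dy":-29},{"dx":-26.2,"dy":-29},{"dx":-26.2,"dy":-29},{"dx":-26.2,"dy":-29},{"dx":-26.2,"dy":-29},{"dx":-26.2,"dy":-29},{"dx":-26.2,"dy":-29},{"dx":-26.2,"dy":-29},{"dx":-26.2,"dy":-29},{"dx":-26.2,"dy":-29}]'; python3 -m inch '[{"roll":-0.12},{"roll":-0.12},{"roll":-0.12},{"roll":-0.12},{"roll":-0.12},{"roll":-0.12},{"roll":-0.12},{"roll":-0.12},{"roll":-0.12},{"roll":-0.12},{"roll":-0.11},{}]'; python3 - <<'E'
from h import *
c=shot('wrist','w1.png');print(c['K'],-c['R'].T@c['t'],c['R']); s=r.get_state(); print(s['tcp_pos'],s['joint_pos'],s['ft_force'])
E
```

```text
[[371.64829954   0.         323.43690377]
 [  0.         371.64829954 238.33491042]
 [  0.           0.           1.        ]] [ 0.35268366 -0.55199381  0.38372985] [[ 0.43479862 -0.90052669 -0.00135586]
 [-0.86158504 -0.41643357  0.29026591]
 [-0.26195683 -0.12503903 -0.95694507]]
[ 0.2823332  -0.58490155  0.2259329 ] [ 1.38418796  0.50162011 -0.42679231  1.55118164  0.22081926  1.13829492
 -0.21029948] [0.00669935 0.25994628 0.42849567]invalid input at $[0]: expected keys dx, dy, dz, roll, jaw
invalid input at $[0]: expected keys dx, dy, dz, roll, jaw
```

View pics/w1.png

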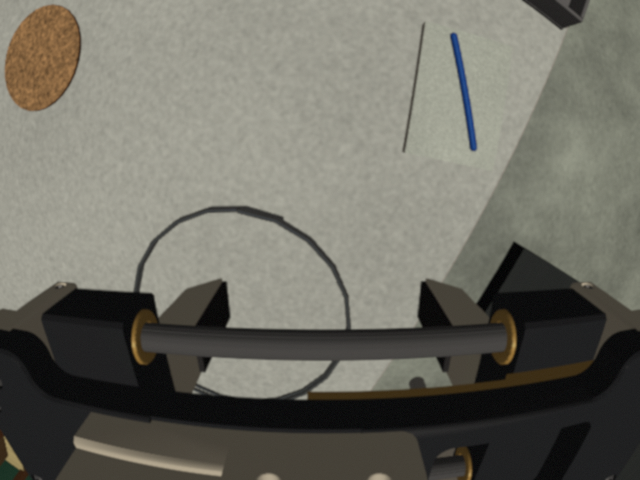

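Both moves were refused because every row needs all five keys, so the arm is still at its start pose. The wrist view shows the jaws opening left to right, at roughly (220,290) and (425,290).

```bash
python3 -m inch '[{"dx":0,"dy":0,"dz":-38,"roll":0,"jaw":0},{"dx":0,"dy":0,"dz":-38,"roll":0,"jaw":0},{"dx":-26.2,"dy":-29,"dz":0,"roll":0,"jaw":0},{"dx":-26.2,"dy":-29,"dz":0,"roll":0,"jaw":0},{"dx":-26.2,"dy":-29,"dz":0,"roll":0,"jaw":0},{"dx":-26.2,"dy":-29,"dz":0,"roll":0,"jaw":0},{"dx":-26.2,"dy":-29,"dz":0,"roll":0,"jaw":0},{"dx":-26.2,"dy":-29,"dz":0,"roll":0,"jaw":0},{"dx":-26.2,"dy":-29,"dz":0,"roll":0,"jaw":0},{"dx":-26.2,"dy":-29,"dz":0,"roll":0,"jaw":0},{"dx":-26.2,"dy":-29,"dz":0,"roll":0,"jaw":0},{"dx":-26.2,"dy":-29,"dz":0,"roll":0,"jaw":0},{"dx":-26.2,"dy":-29,"dz":0,"roll":0,"jaw":0},{"dx":-26.2,"dy":-29,"dz":0,"roll":0,"jaw":0},{"dx":-26.2,"dy":-29,"dz":0,"roll":0,"jaw":0},{"dx":0,"dy":0,"dz":0,"roll":0,"jaw":0}]'; python3 -m inch '[{"dx":0,"dy":0,"dz":0,"roll":-0.12,"jaw":0},{"dx":0,"dy":0,"dz":0,"roll":-0.12,"jaw":0},{"dx":0,"dy":0,"dz":0,"roll":-0.12,"jaw":0},{"dx":0,"dy":0,"dz":0,"roll":-0.12,"jaw":0},{"dx":0,"dy":0,"dz":0,"roll":-0.12,"jaw":0},{"dx":0,"dy":0,"dz":0,"roll":-0.12,"jaw":0},{"dx":0,"dy":0,"dz":0,"roll":-0.12,"jaw":0},{"dx":0,"dy":0,"dz":0,"roll":-0.12,"jaw":0},{"dx":0,"dy":0,"dz":0,"roll":-0.12,"jaw":0},{"dx":0,"dy":0,"dz":0,"roll":-0.12,"jaw":0},{"dx":0,"dy":0,"dz":0,"roll":-0.11,"jaw":0},{"dx":0,"dy":0,"dz":0,"roll":0,"jaw":0}]'; python3 - <<'E'
from h import *
c=shot('wrist','w2.png');print(-c['R'].T@c['t']); s=r.get_state(); print(s['joint_pos'],s['ft_force'])
E
```

```text
time: 1.48
tcp_pos: [0.4765, -0.1055, 0.3035]
orientation: [0.85, -0.527, 0.0, -0.002]
ft_force: [0.0, 0.3, 0.0]
grip_width: 0.0918
time: 2.48
tcp_pos: [0.4737, -0.1149, 0.3025]
orientation: [0.995, 0.096, -0.0, -0.0]
ft_force: [-0.1, 0.2, 0.4]
grip_width: 0.092
[ 0.45842383 -0.03900144  0.46045838]
[ 1.01041318  0.19025201 -0.92529516  1.84117568  0.16324162  1.19017924
  0.21949494] [-0.00801179  0.05567763 -0.56883487]
```

View pics/w2.png

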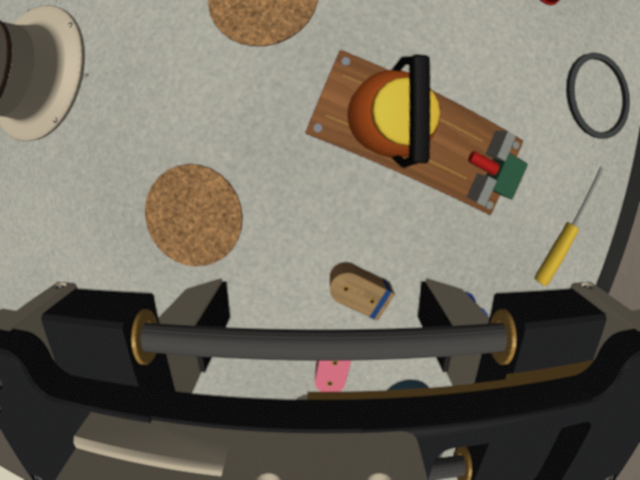

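The wrist view shows the bar from (420,57) to (419,162) above the yellow lid. The bed corners are at (340,51), (522,140), (491,213) and (307,132). The plinth is near (361,288).

```bash
python3 - <<'E'
from h import *
c=load('w2')
P=lambda u,v,z:onz(c,u,v,z,True)
f=np.ascontiguousarray(c['frame']); h=cv2.cvtColor(f,cv2.COLOR_RGB2HSV)
def reg(lo,hi,box,z,n):
    x0,y0,x1,y1=box; m=cv2.inRange(h,np.array(lo),np.array(hi)); k=np.zeros_like(m); k[y0:y1,x0:x1]=m[y0:y1,x0:x1]
    nn,l,s,ce=cv2.connectedComponentsWithStats(k); i=1+np.argmax(s[1:,4]); cn=cv2.findContours((l==i).astype(np.uint8),0,2)[0][0]
    W=np.array([P(*p[0],z)[:2] for p in cn],np.float32); rc=cv2.minAreaRect(W); print(n,s[i].tolist(),np.round(rc[0],4),np.round(rc[1],4),round(rc[2],1))
reg((0,0,0),(180,255,45),(408,50,440,170),.193,'bar')
reg((20,120,100),(35,255,255),(360,60,445,160),.144,'lid')
reg((5,60,60),(22,255,220),(325,260,400,322),.04,'plinth')
reg((100,100,50),(125,255,255),(360,280,400,322),.04,'stripe')
for e in[(420,57),(419,162)]: print('barend',P(*e,.193).round(4))
J=np.array([P(*p,.02)[:2] for p in[(340,51),(522,140),(491,213),(307,132)]]);print(J.round(4),J.mean(0))
for a,b in((0,1),(3,2),(0,3),(1,2)): d=J[b]-J[a]; print(np.hypot(*d).round(4),np.degrees(np.arctan2(d[1],d[0])).round(1))
E
```

```text
bar [408, 55, 21, 111, 2001] [ 0.5224 -0.0102] [0.0153 0.0817] 12.0
lid [372, 78, 38, 67, 2039] [ 0.5106 -0.0114] [0.0321 0.0576] 11.9
plinth [330, 263, 56, 53, 1922] [ 0.5322 -0.2203] [0.0537 0.0723] 73.2
stripe [371, 289, 20, 29, 129] [ 0.5701 -0.2354] [0.0443 0.0056] 74.2
barend [0.5158 0.0287 0.193 ]
barend [ 0.5312 -0.0478  0.193 ]
[[ 0.4588  0.0569]
 [ 0.7096  0.0093]
 [ 0.6911 -0.0943]
 [ 0.4397 -0.0462]] [ 0.57480695 -0.01856863]
0.2553 -10.7
0.2559 -10.8
0.1048 -100.5
0.1053 -100.2
```

```bash
python3 -m inch '[{"dx":22.5,"dy":-31.4,"dz":0,"roll":-0.006,"jaw":0},{"dx":22.5,"dy":-31.4,"dz":0,"roll":0,"jaw":0},{"dx":22.5,"dy":-31.4,"dz":0,"roll":0,"jaw":0},{"dx":0,"dy":0,"dz":20,"roll":0,"jaw":0},{"dx":0,"dy":0,"dz":30,"roll":0,"jaw":0},{"dx":0,"dy":0,"dz":20,"roll":0,"jaw":0},{"dx":0,"dy":0,"dz":0,"roll":0,"jaw":0},{"dx":0,"dy":0,"dz":0,"roll":0,"jaw":0}]'
```

```text
time: 3.2
tcp_pos: [0.5215, -0.0093, 0.2321]
orientation: [0.995, 0.096, -0.001, -0.0]
ft_force: [0.0, 0.2, 0.3]
grip_width: 0.0916
```

```bash
python3 -m inch '[{"dx":0,"dy":0,"dz":22,"roll":0,"jaw":0},{"dx":0,"dy":0,"dz":22,"roll":0,"jaw":0},{"dx":0,"dy":0,"dz":21,"roll":0,"jaw":0},{"dx":0,"dy":0,"dz":0,"roll":0,"jaw":0},{"dx":0,"dy":0,"dz":0,"roll":0,"jaw":0.5},{"dx":0,"dy":0,"dz":0,"roll":0,"jaw":0.8},{"dx":0,"dy":0,"dz":0,"roll":0,"jaw":0.9},{"dx":0,"dy":0,"dz":0,"roll":0,"jaw":1},{"dx":0,"dy":0,"dz":0,"roll":0,"jaw":1},{"dx":0,"dy":0,"dz":0,"roll":0,"jaw":1},{"dx":0,"dy":0,"dz":0,"roll":0,"jaw":1},{"dx":0,"dy":0,"dz":0,"roll":0,"jaw":1}]' 35; python3 -c "
from h import *; s=r.get_state(); print(s['ft_force'],s['wrist_torque'],s['grip_width'])"
```

```text
time: 4.2
tcp_pos: [0.5223, -0.0093, 0.1679]
orientation: [0.995, 0.097, 0.0, 0.0]
ft_force: [-0.6, 0.2, -0.1]
grip_width: 0.043
[-0.58778351  0.21861976 -0.09668785] [-0.01537947 -0.09940224 -0.00975983] 0.04304434951163407
```

```bash
python3 -m inch '[{"dx":0,"dy":0,"dz":0,"roll":0,"jaw":1},{"dx":0,"dy":0,"dz":0,"roll":0,"jaw":1},{"dx":0,"dy":0,"dz":0,"roll":0,"jaw":1},{"dx":0,"dy":0,"dz":0,"roll":0,"jaw":1},{"dx":0,"dy":0,"dz":0,"roll":0,"jaw":1},{"dx":0,"dy":0,"dz":0,"roll":0,"jaw":1},{"dx":0,"dy":0,"dz":0,"roll":0,"jaw":1},{"dx":0,"dy":0,"dz":0,"roll":0,"jaw":1}]'
```

```text
time: 4.87
tcp_pos: [0.5222, -0.0093, 0.1676]
orientation: [0.995, 0.097, -0.0, -0.0]
ft_force: [0.6, 0.4, -1.7]
grip_width: 0.0135
```

```bash
python3 -m inch '[{"dx":0,"dy":0,"dz":-8,"roll":0,"jaw":1},{"dx":0,"dy":0,"dz":-16,"roll":0,"jaw":1},{"dx":0,"dy":0,"dz":-16,"roll":0,"jaw":1},{"dx":0,"dy":0,"dz":-10,"roll":0,"jaw":1},{"dx":0,"dy":0,"dz":0,"roll":0,"jaw":1},{"dx":0,"dy":0,"dz":0,"roll":0,"jaw":1}]'; python3 -m inch '[{"dx":1.2,"dy":-8,"dz":0,"roll":0,"jaw":1},{"dx":2.3,"dy":-15,"dz":0,"roll":0,"jaw":1},{"dx":3.1,"dy":-20,"dz":0,"roll":0,"jaw":1},{"dx":3.1,"dy":-20,"dz":0,"roll":0,"jaw":1},{"dx":3.1,"dy":-20,"dz":0,"roll":0,"jaw":1},{"dx":3.1,"dy":-20,"dz":0,"roll":0,"jaw":1},{"dx":3.1,"dy":-20,"dz":0,"roll":0,"jaw":1},{"dx":3.1,"dy":-20,"dz":0,"roll":0,"jaw":1},{"dx":3.1,"dy":-20,"dz":0,"roll":0,"jaw":1},{"dx":3.1,"dy":-20,"dz":0,"roll":0,"jaw":1},{"dx":3.1,"dy":-20,"dz":0,"roll":0,"jaw":1},{"dx":3.1,"dy":-20,"dz":0,"roll":0,"jaw":1},{"dx":2.3,"dy":-15,"dz":0,"roll":0,"jaw":1},{"dx":1.8,"dy":-10,"dz":0,"roll":0,"jaw":1},{"dx":0.8,"dy":-5,"dz":0,"roll":0,"jaw":1},{"dx":0,"dy":0,"dz":0,"roll":0,"jaw":1},{"dx":0,"dy":0,"dz":0,"roll":0,"jaw":1},{"dx":0,"dy":0,"dz":0,"roll":0,"jaw":1},{"dx":0,"dy":0,"dz":0,"roll":0,"jaw":1}]'; python3 -c "
from h import *; s=r.get_state(); print(s['ft_force'],s['wrist_torque'],s['tcp_pos'],s['grip_width']);shot('side','s2.png')"
```

```text
time: 5.37
tcp_pos: [0.5223, -0.0096, 0.218]
orientation: [0.995, 0.097, 0.0, 0.0]
ft_force: [-0.5, -0.4, -3.8]
grip_width: 0.0141
time: 6.95
tcp_pos: [0.5122, 0.2451, 0.2175]
orientation: [0.995, 0.096, -0.0, 0.0]
ft_force: [0.4, 0.8, -3.4]
grip_width: 0.0138
[ 0.37410902  0.84194742 -3.43448207] [-0.00550253 -0.03251473 -0.03525587] [0.51221761 0.24508726 0.21751964] 0.013821662122458502
```

View pics/s2.png

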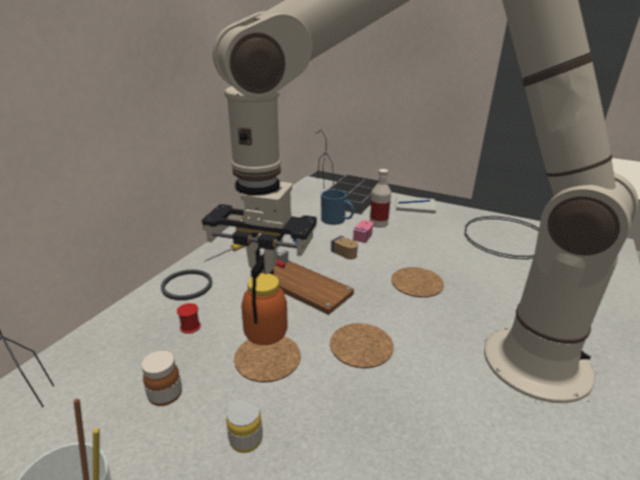

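The flask hangs upright above the leftmost mat, which is at (267,357) in the side view. Next I lower it.

```bash
python3 -c "
from h import *; print(onz(load('s2'),267,357,.006))"; python3 -m inch '[{"dx":0,"dy":-1,"dz":10,"roll":0,"jaw":1},{"dx":0,"dy":0,"dz":16,"roll":0,"jaw":1},{"dx":0,"dy":0,"dz":16,"roll":0,"jaw":1},{"dx":0,"dy":0,"dz":10,"roll":0,"jaw":1},{"dx":0,"dy":0,"dz":5,"roll":0,"jaw":1},{"dx":0,"dy":0,"dz":2,"roll":0,"jaw":1},{"dx":0,"dy":0,"dz":2,"roll":0,"jaw":1},{"dx":0,"dy":0,"dz":2,"roll":0,"jaw":1},{"dx":0,"dy":0,"dz":1,"roll":0,"jaw":1},{"dx":0,"dy":0,"dz":0,"roll":0,"jaw":1},{"dx":0,"dy":0,"dz":0,"roll":0,"jaw":1}]'
```

```text
[0.5105078  0.25033566 0.006     ]
time: 7.92
tcp_pos: [0.5119, 0.2477, 0.1541]
orientation: [0.995, 0.097, 0.0, -0.0]
ft_force: [0.3, 0.2, -3.3]
grip_width: 0.0136
```

```bash
python3 -m inch '[{"dx":0,"dy":0,"dz":0.5,"roll":0,"jaw":1},{"dx":0,"dy":0,"dz":0.5,"roll":0,"jaw":1},{"dx":0,"dy":0,"dz":0.3,"roll":0,"jaw":1},{"dx":0,"dy":0,"dz":0,"roll":0,"jaw":1},{"dx":0,"dy":0,"dz":0,"roll":0,"jaw":1}]'
```

```text
time: 8.33
tcp_pos: [0.5126, 0.248, 0.1535]
orientation: [0.995, 0.097, 0.001, -0.0]
ft_force: [-0.6, 0.2, 5.7]
grip_width: 0.0135
```

```bash
python3 -m inch '[{"dx":0,"dy":0,"dz":-0.3,"roll":0,"jaw":1},{"dx":0,"dy":0,"dz":0,"roll":0,"jaw":0.8},{"dx":0,"dy":0,"dz":0,"roll":0,"jaw":0.6},{"dx":0,"dy":0,"dz":0,"roll":0,"jaw":0.3},{"dx":0,"dy":0,"dz":0,"roll":0,"jaw":0.3},{"dx":0,"dy":0,"dz":0,"roll":0,"jaw":0.3},{"dx":0,"dy":0,"dz":0,"roll":0,"jaw":0.3},{"dx":0,"dy":0,"dz":0,"roll":0,"jaw":0.3},{"dx":0,"dy":0,"dz":0,"roll":0,"jaw":0.3}]';python3 -m inch '[{"dx":0,"dy":0,"dz":-15,"roll":0,"jaw":0.3},{"dx":0,"dy":0,"dz":-30,"roll":0,"jaw":0},{"dx":0,"dy":0,"dz":-30,"roll":0,"jaw":0},{"dx":0,"dy":0,"dz":-15,"roll":0,"jaw":0},{"dx":0,"dy":0,"dz":0,"roll":0,"jaw":0}]'
```

```text
time: 9.08
tcp_pos: [0.5116, 0.2475, 0.1527]
orientation: [0.995, 0.097, -0.0, 0.0]
ft_force: [-0.3, -0.1, -0.5]
grip_width: 0.0605
time: 9.5
tcp_pos: [0.5135, 0.2492, 0.2467]
orientation: [0.995, 0.097, 0.003, -0.001]
ft_force: [0.2, -0.1, -0.0]
grip_width: 0.0864
```

```bash
python3 -m inch '[{"dx":-7.8,"dy":34.5,"dz":0,"roll":0,"jaw":0},{"dx":-7.8,"dy":34.5,"dz":0,"roll":0,"jaw":0},{"dx":-7.8,"dy":34.5,"dz":0,"roll":0,"jaw":0},{"dx":-7.8,"dy":34.5,"dz":0,"roll":0,"jaw":0},{"dx":-7.8,"dy":34.5,"dz":0,"roll":0,"jaw":0},{"dx":-7.8,"dy":34.5,"dz":0,"roll":0,"jaw":0},{"dx":-7.8,"dy":34.5,"dz":0,"roll":0,"jaw":0},{"dx":-7.8,"dy":34.5,"dz":0,"roll":0,"jaw":0},{"dx":-7.8,"dy":34.5,"dz":0,"roll":0,"jaw":0},{"dx":-7.8,"dy":34.5,"dz":0,"roll":0,"jaw":0},{"dx":-7.8,"dy":34.5,"dz":0,"roll":0,"jaw":0},{"dx":-7.8,"dy":34.5,"dz":0,"roll":0,"jaw":0},{"dx":-7.8,"dy":34.5,"dz":0,"roll":0,"jaw":0},{"dx":0,"dy":0,"dz":0,"roll":0,"jaw":0}]';python3 -m inch '[{"dx":0,"dy":0,"dz":0,"roll":-0.11,"jaw":0},{"dx":0,"dy":0,"dz":0,"roll":-0.11,"jaw":0},{"dx":0,"dy":0,"dz":0,"roll":-0.11,"jaw":0},{"dx":0,"dy":0,"dz":0,"roll":-0.11,"jaw":0},{"dx":0,"dy":0,"dz":0,"roll":-0.11,"jaw":0},{"dx":0,"dy":0,"dz":0,"roll":-0.11,"jaw":0},{"dx":0,"dy":0,"dz":0,"roll":-0.11,"jaw":0},{"dx":0,"dy":0,"dz":0,"roll":-0.11,"jaw":0},{"dx":0,"dy":0,"dz":0,"roll":-0.11,"jaw":0},{"dx":0,"dy":0,"dz":0,"roll":-0.11,"jaw":0},{"dx":0,"dy":0,"dz":0,"roll":0,"jaw":0},{"dx":0,"dy":0,"dz":0,"roll":0,"jaw":0}]'; python3 - <<'E'
from h import *
c=shot('wrist','w3.png');t=shot('top','top3.png');print(-c['R'].T@c['t']); s=r.get_state(); print(s['joint_pos'],s['ft_force'])
b,_=blobs(t,(20,120,100),(35,255,255),40);print(b)
E
```

```text
time: 10.67
tcp_pos: [0.4969, -0.2215, 0.2411]
orientation: [0.996, 0.092, -0.001, 0.001]
ft_force: [-0.9, -1.3, -0.7]
grip_width: 0.0919
time: 11.67
tcp_pos: [0.4987, -0.2118, 0.2419]
orientation: [0.799, 0.602, 0.0, -0.001]
ft_force: [-0.5, -0.2, -1.3]
grip_width: 0.0917
[ 0.42307261 -0.19147516  0.39997551]
[ 1.20226491  0.47056824 -1.1003033   1.79201221  0.45534486  1.16397571
  1.25046324] [-0.35989836  0.52198609 -0.82967557]
[([359, 122, 40, 19, 346], [378.9, 131.0]), ([204, 230, 19, 6, 67], [212.5, 232.3]), ([201, 240, 26, 15, 276], [214.5, 247.1]), ([136, 268, 17, 21, 46], [147.6, 281.0])]
```

View pics/w3.png

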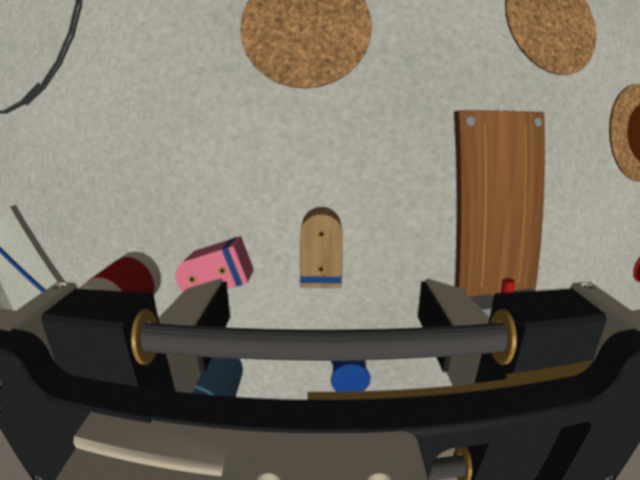

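The plinth is square to the tool in this view, with its flat-end corners near (301,287) and (342,287) and its tail at (321,208). The jig's near corners are at (456,110) and (545,112), and the flask stands on its mat at the right edge.

```bash
python3 - <<'E'
from h import *
c=load('w3'); P=lambda u,v,z:onz(c,u,v,z,True)[:2]
h=cv2.cvtColor(np.ascontiguousarray(c['frame']),cv2.COLOR_RGB2HSV)
m=((h[:,:,1]>70)).astype(np.uint8); k=np.zeros_like(m); k[200:300,290:352]=m[200:300,290:352]
n,l,s,ce=cv2.connectedComponentsWithStats(k); i=1+np.argmax(s[1:,4]); print(s[i])
for v in range(208,292,8): x=np.where(l[v]==i)[0]; print(v,x.min() if len(x) else 0,x.max() if len(x) else 0,end=' | ')
A,B=P(301,287.5,.04),P(342,287.5,.04); print('\nflat',A,B,np.hypot(*(A-B)))
d=B-A; yaw=np.arctan2(d[1],d[0])-np.pi/2; F=(A+B)/2; print('yaw',np.degrees(yaw),'centre',F-.04*np.array([np.cos(yaw),np.sin(yaw)]))
W=np.array([P(*p[0],.04) for p in cv2.findContours((l==i).astype(np.uint8),0,2)[0][0]],np.float32); print(cv2.minAreaRect(W))
J=[P(*p,.02) for p in((456,110),(545,112))]; print('jig near',J,np.hypot(*(J[0]-J[1])))
# brass lines
for (a,b) in (((484,125),(480,290)),):
    a,b=P(*a,.02),P(*b,.02); print(a,b)
t=load('top3'); x=cv2.cvtColor(np.ascontiguousarray(t['frame']),cv2.COLOR_RGB2HSV); mm=np.zeros((480,640),np.uint8); mm[222:265,195:240]=cv2.inRange(x,(20,120,100),(35,255,255))[222:265,195:240]
W=np.array([onz(t,*p,.13)[:2] for p in np.argwhere(mm)[:,::-1]],np.float32); print('lid',cv2.minEnclosingCircle(W))
cv2.imwrite('pics/c3.png',np.hstack([cv2.resize(c['frame'][200:300,280:360,::-1],(400,500)),cv2.resize(t['frame'][215:290,190:260,::-1],(400,500))]))
E
```

```text
[ 300  208   43   68 2624]
208 316 327 | 216 306 337 | 224 302 339 | 232 300 341 | 240 300 341 | 248 300 341 | 256 300 341 | 264 300 341 | 272 301 340 | 280 0 0 | 288 0 0 | 
flat [ 0.57307109 -0.25920242] [ 0.58503162 -0.21737446] 0.04350439129668635
yaw -15.957662872890413 centre [ 0.54059275 -0.22729136]
((0.5307839512825012, -0.22511014342308044), (0.04278247058391571, 0.07171870768070221), 73.39381408691406)
jig near [array([ 0.43641909, -0.05099332]), array([0.45829084, 0.06019783])] 0.11332187132967218
[ 0.4585214  -0.02270747] [ 0.64677616 -0.06052899]
lid ((0.5121299028396606, 0.24907369911670685), 0.02928348444402218)
```

View pics/c3.png

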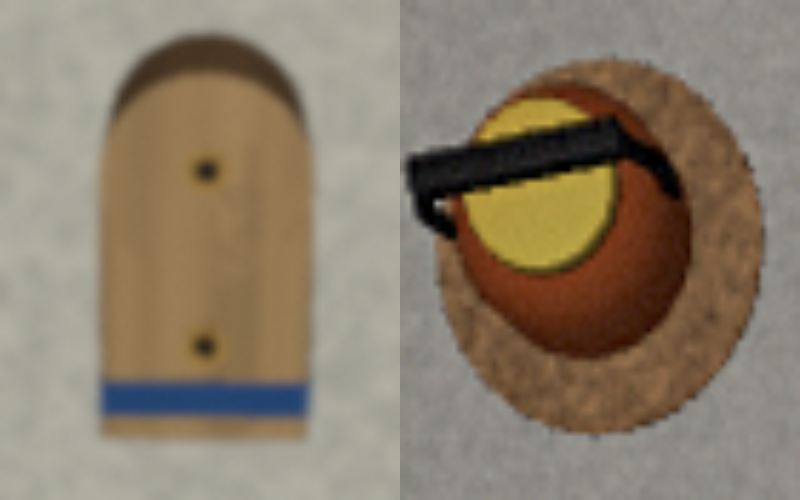

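The flask is on its mat, with the lid centre at (0.512, 0.249) against the mat centre at (0.512, 0.246). The plinth's centre is (0.5406, -0.2273) at a yaw of -16°. Next I descend on it.

```bash
python3 -m inch '[{"dx":-3.4,"dy":22.3,"dz":20,"roll":0,"jaw":0.25},{"dx":0,"dy":22.3,"dz":20,"roll":0,"jaw":0.25},{"dx":0,"dy":0,"dz":35,"roll":0,"jaw":0.25},{"dx":0,"dy":0,"dz":35,"roll":0,"jaw":0.25},{"dx":0,"dy":0,"dz":35,"roll":0,"jaw":0.25},{"dx":0,"dy":0,"dz":25,"roll":0,"jaw":0.25},{"dx":0,"dy":0,"dz":0,"roll":0,"jaw":0.25},{"dx":0,"dy":0,"dz":0,"roll":0,"jaw":0.25},{"dx":0,"dy":0,"dz":0,"roll":0,"jaw":0.25}]' 20
```

```text
time: 12.52
tcp_pos: [0.5424, -0.2275, 0.0743]
orientation: [0.798, 0.603, 0.001, 0.001]
ft_force: [-0.4, 0.6, 0.8]
grip_width: 0.0692
```

```bash
python3 -m inch '[{"dx":0,"dy":-1.7,"dz":30,"roll":0,"jaw":0.25},{"dx":0,"dy":0,"dz":26,"roll":0,"jaw":0.25},{"dx":0,"dy":0,"dz":10,"roll":0,"jaw":0.25},{"dx":0,"dy":0,"dz":0,"roll":0,"jaw":0.25},{"dx":0,"dy":0,"dz":0,"roll":0,"jaw":0.5},{"dx":0,"dy":0,"dz":0,"roll":0,"jaw":0.6},{"dx":0,"dy":0,"dz":0,"roll":0,"jaw":0.7},{"dx":0,"dy":0,"dz":0,"roll":0,"jaw":0.8},{"dx":0,"dy":0,"dz":0,"roll":0,"jaw":1},{"dx":0,"dy":0,"dz":0,"roll":0,"jaw":1},{"dx":0,"dy":0,"dz":0,"roll":0,"jaw":1},{"dx":0,"dy":0,"dz":0,"roll":0,"jaw":1}]' 40
```

```text
time: 13.52
tcp_pos: [0.5404, -0.2273, 0.008]
orientation: [0.798, 0.603, 0.0, 0.001]
ft_force: [-1.1, 0.3, 6.1]
grip_width: 0.0438
```

```bash
python3 -m inch '[{"dx":0,"dy":0,"dz":-10,"roll":0,"jaw":1},{"dx":0,"dy":0,"dz":-25,"roll":0,"jaw":1},{"dx":0,"dy":0,"dz":-30,"roll":0,"jaw":1},{"dx":0,"dy":0,"dz":-20,"roll":0,"jaw":1},{"dx":10,"dy":-1.2,"dz":0,"roll":0,"jaw":1},{"dx":21,"dy":-2.4,"dz":0,"roll":0,"jaw":1},{"dx":24,"dy":-2.8,"dz":0,"roll":0,"jaw":1},{"dx":24,"dy":-2.8,"dz":0,"roll":0,"jaw":1},{"dx":24,"dy":-2.8,"dz":0,"roll":0,"jaw":1},{"dx":24,"dy":-2.8,"dz":0,"roll":0,"jaw":1},{"dx":24,"dy":-2.8,"dz":0,"roll":0,"jaw":1},{"dx":24,"dy":-2.8,"dz":0,"roll":0,"jaw":1},{"dx":21,"dy":-2.5,"dz":0,"roll":0,"jaw":1},{"dx":13.2,"dy":-1.6,"dz":0,"roll":0,"jaw":1},{"dx":0,"dy":0,"dz":0,"roll":-0.045,"jaw":1},{"dx":0,"dy":0,"dz":0,"roll":-0.045,"jaw":1},{"dx":0,"dy":0,"dz":0,"roll":0,"jaw":1},{"dx":0,"dy":0,"dz":0,"roll":0,"jaw":1},{"dx":0,"dy":0,"dz":0,"roll":0,"jaw":1}]' 40; python3 - <<'E'
from h import *
c=shot('wrist','w4.png'); s=r.get_state(); print(s['ft_force'],s['wrist_torque'],s['tcp_pos'])
E
```

```text
time: 15.1
tcp_pos: [0.5725, -0.0196, 0.0915]
orientation: [0.77, 0.638, -0.0, -0.0]
ft_force: [-0.0, -0.1, -1.3]
grip_width: 0.0439
[-0.11955584 -0.02473503 -1.44719723] [ 0.13301122 -0.13410447  0.01083592] [ 0.5726133  -0.01962435  0.09154356]
```

View pics/w4.png

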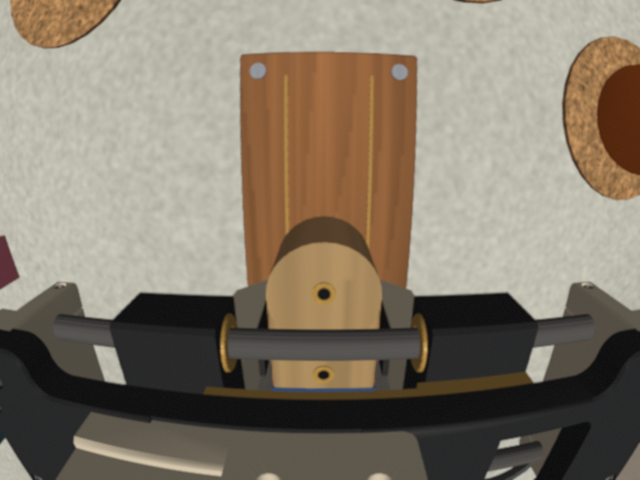

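The plinth is held square. The brass lines run at columns 286 and 371, and the plinth is centred near column 323. I'll compute its offset and angle from the lines.

```bash
python3 - <<'E'
from h import *
c=load('w4'); P=lambda u,v,z:onz(c,u,v,z,True)[:2]
f=c['frame'].astype(float)
# brass columns: yellowness (r+g-2b) local max per row
h=f[:,:,1]-f[:,:,2]
rows=range(84,205,4)
def fit(x0):
    pts=[]
    for v in rows:
        w=h[v,x0-9:x0+10]; w=np.clip(w-np.median(w)-3,0,None)
        if w.sum()>5: pts.append(P((w*np.arange(x0-9,x0+10)).sum()/w.sum(),v,.02))
    pts=np.array(pts); vx,vy,x,y=cv2.fitLine(pts.astype(np.float32),cv2.DIST_HUBER,0,.01,.01).ravel(); s=np.sign(vx); return np.array([x,y]),np.array([vx,vy])*s,len(pts)
a,b=fit(286),fit(371)
for q in(a,b): print(q,np.degrees(np.arctan2(q[1][1],q[1][0])))
d=(a[1]+b[1]);d/=np.hypot(*d);n=np.array([-d[1],d[0]])
print('yaw',np.degrees(np.arctan2(d[1],d[0])),'gap',n@(b[0]-a[0]))
tcp=r.get_state()['tcp_pos'][:2]; mid=(a[0]+b[0])/2
print('tcp lateral from mid line (+left)',n@(tcp-mid), 'along from near est', d@(tcp-np.array([.574,-.0194])))
# plinth edges top z=.1235 in tool centre
for v in(300,320): 
    A,B=P(267.5,v,.1235),P(380.5,v,.1235); print('plinth lat',n@((A+B)/2-mid),np.hypot(*(A-B)))
for p in((258,71),(400,72)): print('screw',P(*p,.02))
for p in((241,56),(416,56)): print('corner',P(*p,.02))
E
```

```text
(array([ 0.5003085 , -0.03083157], dtype=float32), array([ 0.98140246, -0.19196165], dtype=float32), 31) -11.0672865
(array([0.49544328, 0.02314319], dtype=float32), array([ 0.98143625, -0.19178876], dtype=float32), 31) -11.057193
yaw -11.062239 gap 0.052038357
tcp lateral from mid line (+left) -0.001146695292206804 along from near est -0.0013178840676283778
plinth lat -0.0021822467455979906 0.042871721263934584
plinth lat -0.0021306883042517748 0.04396506644485576
screw [ 0.45093181 -0.03845202]
screw [0.4673968  0.04680741]
corner [ 0.43874448 -0.04705419]
corner [0.45839986 0.05891801]
```

```bash
python3 -m inch '[{"dx":1.6,"dy":0,"dz":15,"roll":0.006,"jaw":1},{"dx":0,"dy":0,"dz":20,"roll":0,"jaw":1},{"dx":0,"dy":0,"dz":15,"roll":0,"jaw":1},{"dx":0,"dy":0,"dz":8,"roll":0,"jaw":1},{"dx":0,"dy":0,"dz":3,"roll":0,"jaw":1},{"dx":0,"dy":0,"dz":1,"roll":0,"jaw":1},{"dx":0,"dy":0,"dz":0.5,"roll":0,"jaw":1},{"dx":0,"dy":0,"dz":0,"roll":0,"jaw":1},{"dx":0,"dy":0,"dz":0,"roll":0,"jaw":1}]' 50
```

```text
time: 15.9
tcp_pos: [0.5738, -0.0175, 0.03]
orientation: [0.772, 0.636, 0.0, 0.0]
ft_force: [-1.0, -0.3, -2.3]
grip_width: 0.0438
```

```bash
python3 -m inch '[{"dx":0,"dy":0,"dz":0.7,"roll":0,"jaw":1},{"dx":0,"dy":0,"dz":0.7,"roll":0,"jaw":1},{"dx":0,"dy":0,"dz":0,"roll":0,"jaw":1},{"dx":0,"dy":0,"dz":0,"roll":0,"jaw":1}]'; python3 -m inch '[{"dx":0,"dy":0,"dz":0.5,"roll":0,"jaw":1},{"dx":0,"dy":0,"dz":0,"roll":0,"jaw":1},{"dx":0,"dy":0,"dz":0,"roll":0,"jaw":1}]'
```

```text
time: 16.23
tcp_pos: [0.5734, -0.0176, 0.0281]
orientation: [0.772, 0.636, 0.0, 0.0]
ft_force: [-0.8, 0.7, 0.4]
grip_width: 0.0441
time: 16.48
tcp_pos: [0.5733, -0.0177, 0.028]
orientation: [0.772, 0.636, -0.0, 0.0]
ft_force: [-2.2, -0.0, 5.0]
grip_width: 0.0435
```

```bash
python3 -m inch '[{"dx":0,"dy":4,"dz":-0.2,"roll":0,"jaw":1},{"dx":0,"dy":6,"dz":0,"roll":0,"jaw":1},{"dx":0,"dy":5,"dz":0,"roll":0,"jaw":1},{"dx":0,"dy":3,"dz":0,"roll":0,"jaw":1},{"dx":0,"dy":0,"dz":0,"roll":0,"jaw":1},{"dx":0,"dy":0,"dz":0,"roll":0,"jaw":1}]'; python3 -m inch '[{"dx":0,"dy":4,"dz":0,"roll":0,"jaw":1},{"dx":0,"dy":4,"dz":0,"roll":0,"jaw":1},{"dx":0,"dy":4,"dz":0,"roll":0,"jaw":1},{"dx":0,"dy":0,"dz":0,"roll":0,"jaw":1},{"dx":0,"dy":0,"dz":0,"roll":0,"jaw":1}]';python3 -m inch '[{"dx":0,"dy":4,"dz":0,"roll":0,"jaw":1},{"dx":0,"dy":4,"dz":0,"roll":0,"jaw":1},{"dx":0,"dy":2,"dz":0,"roll":0,"jaw":1},{"dx":0,"dy":0,"dz":0,"roll":0,"jaw":1},{"dx":0,"dy":0,"dz":0,"roll":0,"jaw":1}]'
```

```text
time: 16.98
tcp_pos: [0.5914, -0.0206, 0.028]
orientation: [0.771, 0.636, 0.0, 0.0]
ft_force: [-0.7, 1.4, 4.9]
grip_width: 0.0442
time: 17.4
tcp_pos: [0.5998, -0.0221, 0.0281]
orientation: [0.771, 0.637, -0.002, -0.001]
ft_force: [-12.1, 1.5, 14.6]
grip_width: 0.0436
time: 17.82
tcp_pos: [0.6085, -0.0238, 0.0281]
orientation: [0.771, 0.637, -0.003, -0.002]
ft_force: [-15.2, 1.1, 18.6]
grip_width: 0.0435
```

```bash
python3 -m inch '[{"dx":0,"dy":0,"dz":-0.6,"roll":0,"jaw":1},{"dx":0,"dy":0,"dz":0,"roll":0,"jaw":1},{"dx":0,"dy":0,"dz":0,"roll":0,"jaw":1}]'; python3 -m inch '[{"dx":0,"dy":3,"dz":-0.3,"roll":0,"jaw":1},{"dx":0,"dy":3,"dz":0,"roll":0,"jaw":1},{"dx":0,"dy":0,"dz":0,"roll":0,"jaw":1},{"dx":0,"dy":0,"dz":0,"roll":0,"jaw":1}]'; python3 - <<'E'
from h import *
s=r.get_state(); print(s['ft_force'],s['wrist_torque'],s['tcp_pos'],s['orientation'])
E
```

```text
time: 18.07
tcp_pos: [0.6086, -0.0238, 0.0282]
orientation: [0.771, 0.637, -0.003, -0.002]
ft_force: [-12.8, 1.6, 13.9]
grip_width: 0.0436
time: 18.4
tcp_pos: [0.6143, -0.025, 0.0282]
orientation: [0.771, 0.637, -0.003, -0.002]
ft_force: [-12.8, 1.3, 12.1]
grip_width: 0.0441
[-12.76422939   1.29558411  12.06127235] [ 0.42281836  2.17813792 -0.05468718] [ 0.61434292 -0.02495056  0.02821763] [ 0.77109237  0.63671323 -0.00278172 -0.0022533 ]
```

```bash
python3 -m inch '[{"dx":0,"dy":1,"dz":-0.3,"roll":0,"jaw":1},{"dx":0,"dy":1,"dz":0,"roll":0,"jaw":1},{"dx":0,"dy":0,"dz":0,"roll":0,"jaw":1},{"dx":0,"dy":0,"dz":0,"roll":0,"jaw":1}]'; python3 -m inch '[{"dx":0,"dy":1,"dz":-0.2,"roll":0,"jaw":1},{"dx":0,"dy":0,"dz":0,"roll":0,"jaw":1},{"dx":0,"dy":0,"dz":0,"roll":0,"jaw":1}]';python3 -m inch '[{"dx":0,"dy":1,"dz":-0.2,"roll":0,"jaw":1},{"dx":0,"dy":0,"dz":0,"roll":0,"jaw":1},{"dx":0,"dy":0,"dz":0,"roll":0,"jaw":1}]'
```

```text
time: 18.73
tcp_pos: [0.6157, -0.0252, 0.0283]
orientation: [0.771, 0.637, -0.003, -0.003]
ft_force: [-13.9, 1.3, 11.6]
grip_width: 0.0442
time: 18.98
tcp_pos: [0.6166, -0.0254, 0.0283]
orientation: [0.771, 0.637, -0.003, -0.003]
ft_force: [-12.7, 1.1, 9.8]
grip_width: 0.0437
time: 19.23
tcp_pos: [0.6176, -0.0256, 0.0283]
orientation: [0.771, 0.637, -0.003, -0.003]
ft_force: [-12.4, 2.1, 9.9]
grip_width: 0.0438
```

```bash
python3 - <<'E'
from h import *
s=r.get_state(); print(s['ft_force'],s['tcp_pos'])
t=shot('top','top5.png'); w=shot('side','s5.png')
cv2.imwrite('pics/c5.png',np.hstack([cv2.resize(t['frame'][160:290,290:380,::-1],(400,578)),cv2.resize(w['frame'][220:320,240:309,::-1],(400,578))]))
E
```

```text
[-12.42231649   2.12497512   9.94795614] [ 0.61755841 -0.02563794  0.02832331]
```

View pics/c5.png

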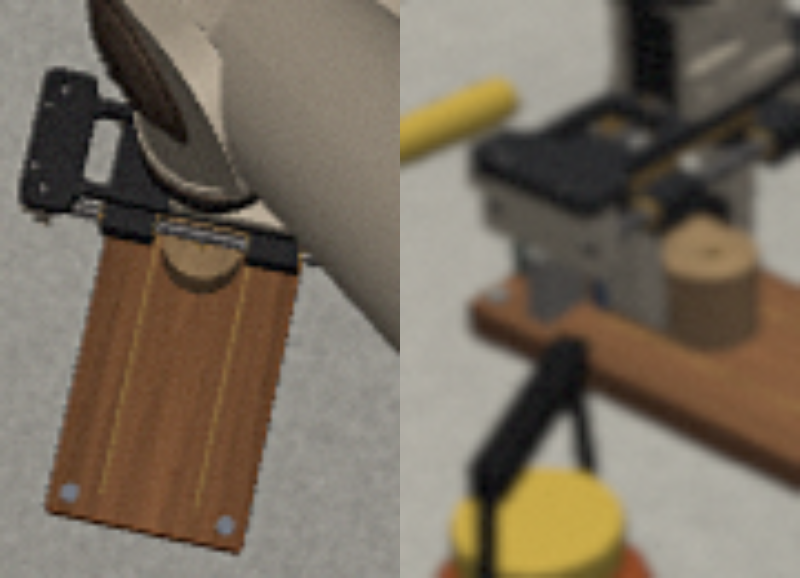

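The plinth lies centred between the lines, and in the side view the stop is close ahead of it. The TCP still advances 1 mm per 1 mm commanded, so it isn't on the stop yet.

```bash
python3 -m inch '[{"dx":0,"dy":1,"dz":-0.2,"roll":0,"jaw":1},{"dx":0,"dy":0,"dz":0,"roll":0,"jaw":1},{"dx":0,"dy":0,"dz":0,"roll":0,"jaw":1}]'; python3 -m inch '[{"dx":0,"dy":1,"dz":-0.2,"roll":0,"jaw":1},{"dx":0,"dy":0,"dz":0,"roll":0,"jaw":1},{"dx":0,"dy":0,"dz":0,"roll":0,"jaw":1}]';python3 -m inch '[{"dx":0,"dy":1,"dz":-0.2,"roll":0,"jaw":1},{"dx":0,"dy":0,"dz":0,"roll":0,"jaw":1},{"dx":0,"dy":0,"dz":0,"roll":0,"jaw":1}]'
```

```text
time: 19.58
tcp_pos: [0.6184, -0.0258, 0.0283]
orientation: [0.771, 0.637, -0.003, -0.003]
ft_force: [-13.3, 1.5, 8.6]
grip_width: 0.0436
time: 19.83
tcp_pos: [0.6184, -0.0258, 0.0284]
orientation: [0.771, 0.637, -0.004, -0.003]
ft_force: [-14.6, 2.4, 9.1]
grip_width: 0.0438
time: 20.08
tcp_pos: [0.6184, -0.0258, 0.0284]
orientation: [0.771, 0.637, -0.005, -0.004]
ft_force: [-18.0, 2.0, 11.8]
grip_width: 0.0438
```

The TCP now stalls at x = 0.6184 while the push rises to about 18 N, so the plinth is on the stop. I'll hold for a second to check it stays steady, and compare the bystanders' positions with the first picture.

```bash
python3 -m inch '[{"dx":0,"dy":0,"dz":0,"roll":0,"jaw":1},{"dx":0,"dy":0,"dz":0,"roll":0,"jaw":1},{"dx":0,"dy":0,"dz":0,"roll":0,"jaw":1},{"dx":0,"dy":0,"dz":0,"roll":0,"jaw":1},{"dx":0,"dy":0,"dz":0,"roll":0,"jaw":1},{"dx":0,"dy":0,"dz":0,"roll":0,"jaw":1},{"dx":0,"dy":0,"dz":0,"roll":0,"jaw":1},{"dx":0,"dy":0,"dz":0,"roll":0,"jaw":1},{"dx":0,"dy":0,"dz":0,"roll":0,"jaw":1},{"dx":0,"dy":0,"dz":0,"roll":0,"jaw":1},{"dx":0,"dy":0,"dz":0,"roll":0,"jaw":1},{"dx":0,"dy":0,"dz":0,"roll":0,"jaw":1}]'; python3 - <<'E'
from h import *
from scipy.spatial.transform import Rotation as Ro
t=shot('top','top6.png');w=shot('side','s6.png'); s=r.get_state(); z=Ro.from_quat(s['orientation']).as_matrix()[:,2]
print(s['ft_force'],s['tcp_pos'],'tilt deg',np.degrees(np.arccos(-z[2])),z)
for a,b in(('top0',t),('side0',w)):
    d=cv2.GaussianBlur(cv2.absdiff(load(a)['frame'],b['frame']),(5,5),0).max(2); n,l,st,ce=cv2.connectedComponentsWithStats((d>25).astype(np.uint8)); print(a,[x.tolist() for x in st[1:] if x[4]>15])
cv2.imwrite('pics/c6.png',np.hstack([cv2.resize(t['frame'][:,:,::-1],(400,300)),cv2.resize(w['frame'][:,:,::-1],(400,300))]))
E
```

```text
time: 21.08
tcp_pos: [0.6184, -0.0258, 0.0284]
orientation: [0.771, 0.637, -0.005, -0.004]
ft_force: [-18.5, 2.6, 11.1]
grip_width: 0.0438
[-16.43826566   2.94806764  10.79115839] [ 0.61837923 -0.02578985  0.02838697] tilt deg 0.7053981742291869 [-1.23110590e-02  6.09152064e-05 -9.99924214e-01]
top0 [[293, 127, 267, 353, 23082], [190, 228, 52, 41, 1487], [438, 265, 5, 9, 18], [584, 336, 56, 62, 2172], [620, 451, 20, 29, 327], [305, 460, 49, 20, 550], [283, 476, 7, 4, 20]]
side0 [[402, 0, 34, 21, 301], [251, 0, 225, 296, 12971], [452, 0, 188, 282, 17389], [512, 0, 7, 7, 31], [594, 0, 46, 63, 2236], [468, 64, 19, 25, 277], [455, 90, 43, 75, 1498], [269, 113, 15, 10, 64], [483, 138, 13, 10, 97], [532, 219, 9, 8, 55], [528, 228, 10, 28, 190], [242, 278, 46, 92, 2973]]
```

View pics/c6.png

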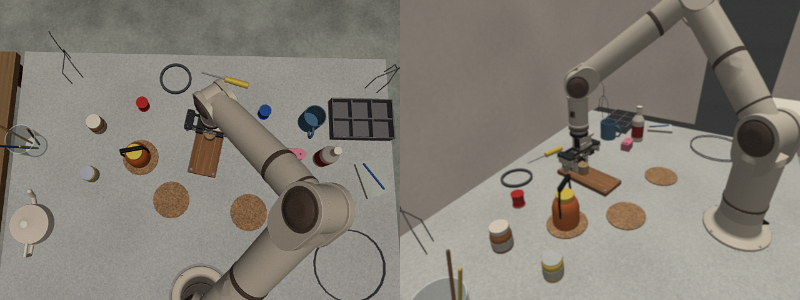

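The two views show the flask upright on the leftmost mat and the plinth held at the stop. The only differences from the first pictures are the arm, the flask and the plinth. I'm handing in.

```bash
python3 -c "
from station import r; print(r.sign_off())"
```

```text
the job is handed in; nothing more can be done
None
```

The job is done and handed in at about 21 s. The flask is upright on the leftmost cork mat and released. The plinth is held against the stop plates with a steady push.

- **Flask:** I lifted it off the jig by its handle. The lid centre measured (0.512, 0.249), against a mat centre of (0.512, 0.246), so it is about 3 mm off the middle.
- **Plinth:** It lies between the brass lines with its flat end towards the plunger. It is within about 0.2° of the jig's direction and about 1 mm of the centre line.
- **Push:** The tool stopped advancing at x = 0.6184 m while I commanded 2 mm more, so the plinth is on the stop. The push then held at about 17–18 N for over a second. I judged the seating from that stall and the force, because the gripper hid the plates and the plunger from the cameras.
- **Other things on the table:** Comparing the first and last pictures showed no change at the spools, mug, jar, glue or paint that the cameras could see.

**Shortcomings:** Pushing tilts the gripper about 0.7° nose-down, and the plinth probably tilts with it. That would lift its tail about 1 mm. There is also about 11 N of downward pressure on the bed. I left both as they were.

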